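# Take the drained slide dipper off its barbed drip hook and stand it in the beaker

### The arm

A 6-joint arm with a two-finger parallel gripper is mounted at the origin on the work surface; the furniture and walls round the work are solid. World frame = base frame: x ahead of the robot, y to its left, z up, the work surface at z = 0. Lengths are in mm, angles in rad, forces in N, time in s.
With the tool pointing down it reaches from about 400 to 925 mm from the base axis. Payload 12.5 kg.
Tool frame: the origin (TCP) lies on the front face of the gripper's body, between the roots of the fingers; the fingertips stand 78 mm ahead of it and the grasp point (between the pads) lies 59 mm ahead of it (env.nose_length is the distance from the TCP to the fingertips, in mm); z points along the fingers, y is the line along which they close (so a half turn about z gives the same grasp; the last joint's range is limited). The gripper opens to 95 mm and grips with 3 to 60 N. Pads are 20 mm wide; open, the fingers measure 119 mm over their backs; the gripper's body (75 mm by 180 mm) begins 59 mm behind the grasp point.
Start: joints at [-1.325, 0.491, 1.559, -0, 1.092, -0.106], TCP at [215.389, -586.724, 292.261] pointing down, gripper open.
Joint ranges: [-3.1, 3.1], [-0.84, 2.19], [0.05, 2.79], [-1.13, 4.28], [0.06, 2.93], [-2.69, 2.69]. Speed limits (rad/s): [2.22, 2.22, 2.79, 3.14, 3.14, 3.14].

### API

Orientations are given as [roll, pitch, yaw] about the fixed x, y, z axes, in that order (R = Rz(yaw) Ry(pitch) Rx(roll)).
In Python, from cell import env gives the robot as it stands.
- The arm moves only by the tool jog_arm, never from a script. Its argument "motion" is a list of rows, each a list of 7 numbers: the turn, a rotation vector about the tool's x, y, z in degrees, then the shift along the tool's x, y, z in mm, then the finger opening in mm, from 0 to 95.1. In form: [[wx, wy, wz, x, y, z, hand], ...]. A call has 1 to 10 rows; each row shifts and turns the commanded pose from where the row before left it, along the tool's axes as they then stand; what a row does not reach is not made up. A row lasts 1/8 s, in which the tool goes at most 62.5 mm and 10.7 degrees, less where a joint would pass 70% of its speed; a pose out of reach is approached as far as the arm can. A call is refused whole if a number of a shift passes 62.5 or a number of a turn 10.7, either way. A call with a gripper value outside its range is refused whole. The fingers move at their own pace and stop on an object; the grip force is fixed at half the most. Time passes only in rows, so rows that do not move let the fingers close. It gives the time, the measured TCP pose, the force, the opening and the grip force at its end, in the units of the state.
- env.state(): the state, without advancing time (a new reading comes with each control period).
- env.read_camera(name): name is "scene" or "top" or "wrist"; returns a dict with "color" (480x640x3 uint8, red, green, blue), "z_map" (480x640 float32, mm along the optical axis (not along the pixel's ray), 0 where there is no reading), "camera_matrix" (3x3 intrinsics, pixels), "world_to_cam" (4x4, takes a point from world to camera coordinates). Camera axes: x right, y up, looking along -z (the intrinsics and any distortion apply to the point x, -y, -z); pixel columns grow to the right and rows downward; lengths in mm; the calibration is good to about 2 mm. The wrist camera is an equidistant fisheye: a pixel r from the principal point sees the ray r / f radians off the axis. A picture is of the moment at which its call begins.
- env.job_done(): hands the job in; it is judged then, once.
Trained networks look in the newest picture that a camera, given by its name, has taken for a name from the list of things; names that differ only in an ending like _2 or _b are one class to them, and where a whole thing is asked for, a point or a joint stands for the part that bears it (a point fixed in the world has none). Each returns a list of dicts, best first, with "score" (0 to 1); they miss things now and then, are a little off and sometimes report something else, mostly with a low value. They report only what shows in the picture. A call takes as long as a camera call. They do not tell look-alikes from the thing itself.
- env.recognise(camera, thing): "location" ([column, row] in pixels, amid what is visible of it).
The state is a dict: "t": time; "joints": joint angles; "qvel": joint speeds; "tau": joint torques, N m; "eef_pos": TCP position; "tcp_rot": TCP orientation; "ft_force": force on the tool from outside, world axes, zero at the start; "moment": the same for the moment, N m; "opening": opening from 0.0 (shut) to 1.0 (fully open); "grip_force": force on a finger pad.
Only numpy, scipy, OpenCV 4.12 (cv2) and the standard library are available. Lean on these libraries where they do the work, as an engineer would, in place of code of your own. Each camera call takes 0.05 s, during which the arm holds its last target. There are 200 camera calls.

### The job

The slides in the blue-headed dipper have drained: ease that dipper off its barbed hook on the drip stand without forcing it, stand it upright in the glass beaker, fully down on the beaker's floor, and let go; do not drop it. Leave the yellow-headed dipper hanging where it is, and do not tip or shove the beaker or the vials with orange and blue caps.

Things in the scene. Friction and masses are not known exactly. Their poses are not given: they have to be found in the camera images.
- stand: Fixed rigid drip stand: white tray 136 (x) x 176 (y) x 14 mm, steel post, and 165 mm up a cross bar along x with a clamp block at x = -48 mm (near) and +48 mm (far). Each clamp holds a hook of 6 mm round rod, level, pointing along the stand's +y. Origin: foot of the post on the bench, z up. Nothing but the hooks' bent ends rises over 10 mm above the rod axes. Over 30 N on a hook is forcing.
- near_clamp (a point): Where the near hook's rod axis crosses its clamp. The hooks are set out by hand to unequal reach and clamped: from here the rod runs level for a length B of 85 to 120 mm (differs each time; see it, or feel where the sliding eye meets the bend), then bends up 42 degrees and runs 29 mm straight to its tip. Both hooks are alike.
- far_clamp (a point): The same for the far hook. Barb: 3 mm thick, from the tip of the hook back toward the post on the upper side; its point lies 10.5 mm beyond the bend along y and 18.2 mm above the level rod's axis. At right angles to the bent end, rod and barb reach 3 mm below and 8 mm above the rod axis.
- blue_dipper: Loose carrier, 60 to 115 g, of four glass slides: white, 32 x 26 mm, 90 mm high, on a foot 24 x 20 x 12 mm; above it a bright blue head, a flat block 40 mm wide (x), 14 mm thick (y), 101 to 142 mm above the underside. Origin: centre of the underside, z up the dipper. It hangs by the head's eye on a hook, its y axis along the hook; grip the head across its 40 mm, fingers either side of the rod.
- blue_eye (a point): Centre of the blue head's eye, 125 mm above the underside: octagonal hole along y, 15 mm high and wide, corners cut by 4 mm. Its upper edge rests on the rod; it can rise 9 mm until its lower edge meets the rod from below. Upright it cannot pass the bent end and barb; with the foot swung out (to the stand's +y) so that the eye is in line with the bent end it can, with 2 mm to spare either way.
- yellow_dipper: The same dipper with a yellow head, hanging on the other hook; it stays there. Origin: centre of the underside.
- yellow_eye (a point): Centre of the yellow dipper's eye, 125 mm above its underside.
- beaker: Loose empty glass beaker (110 g) with a pouring lip, 70 x 74 mm, 93 mm high. Inner width 60 mm; inner floor 4 mm above its underside, with a rounded inner corner: only the middle 34 mm of the floor is flat. Origin: centre of its underside.
- vial_orange: Loose vial with orange cap, 28 mm wide, 60 mm high. Origin: centre of its underside.
- vial_blue: Loose vial with blue cap, 28 mm wide, 60 mm high. Origin: centre of its underside.
Things that resemble listed ones, but are neither listed nor needed, are in the scene too. What is shaped like the blue_dipper but brown is not meant.

How it is judged (in metres and radians):
On the way:
1. the blue dipper is off its hook, clear beyond the tip and held in the gripper (y of blue_eye in the frame of stand above 0.165 m and contact force between blue_dipper and the fingers above 0.5 N and contact force between blue_dipper and stand below 0.2 N), for 0.1 s.
At the end, for the whole second after the job is handed in: Blue dipper in the beaker: underside within 20 mm of its axis and at most 9 mm above its underside, leaning under 0.15 rad, at rest, released; beaker upright, within 40 mm of its start; yellow dipper still on its hook, its eye within 30 mm of its start (horizontal distance between blue_dipper and beaker below 0.02 m and z of blue_dipper in the frame of beaker between 0 and 0.009 m and angle between blue_dipper's own z axis and vertical below 0.15 rad and angle between beaker's own z axis and vertical below 0.05 rad and distance of beaker from where it was at the start of the episode below 0.04 m and linear speed of blue_dipper below 0.02 m/s and distance of yellow_eye from where it was at the start of the episode below 0.03 m and height (world z) of yellow_eye above 0.15 m and contact force between the fingers and anything else below 0.1 N); the robot touches nothing.
It fails at once if the blue dipper falls: it moves faster than 0.5 m/s while nothing holds it (linear speed of blue_dipper above 0.5 m/s and contact force between blue_dipper and the fingers below 0.05 N).
It fails at once if the dipper is forced against the hook with more than 30 N (contact force between blue_dipper and stand above 30 N).
It fails at once if the yellow dipper is knocked off or pulled along by more than 40 mm (distance of yellow_eye from where it was at the start of the episode above 0.04 m).
It fails at once if the beaker is tipped or shoved by more than 60 mm (angle between beaker's own z axis and vertical above 0.5 rad or distance of beaker from where it was at the start of the episode above 0.06 m).
It fails at once if a vial is knocked over or shoved (angle between any of vial_orange, vial_blue's own z axis and vertical above 0.5 rad or distance of any of vial_orange, vial_blue from where it was at the start of the episode above 0.04 m).
It also fails if it takes over 61 s, if anything falls off the work surface, if the arm or the gripper's body presses on something with over 40 N, if the wrist force passes 120 N, or if a joint passes its speed limit or range.

## Working session

There is one attempt and no reset: what is moved stays moved. The work goes in short steps, Python scripts to look and compute and a tool call to move; the robot and the scene stay as the last step left them, time stands still between calls to the robot, and variables do not carry over. Pictures are saved under pics/ and viewed, at most 10 in all, crops included, and the job is handed in when it is done.

Besides the shell and the picture viewer there is one more tool, called after "Call:" as name(argument=value, ...) on one line, values as JSON. jog_arm: Moves the arm, as the interface text tells. Its arguments: {"type":"object","properties":{"motion":{"type":"array"}},"required":["motion"]}

```bash
mkdir -p pics; cat > h.py <<'E'
import numpy as np, cv2
from cell import env
def cam(n):
    return env.read_camera(n)
def world(c,px):
    px=np.atleast_2d(px).astype(float); K=c["camera_matrix"]; z=np.array([c["z_map"][int(r),int(q)] for q,r in px])
    p=np.c_[(px[:,0]-K[0,2])/K[0,0]*z,-(px[:,1]-K[1,2])/K[1,1]*z,-z,np.ones(len(px))]
    return (np.linalg.inv(c["world_to_cam"])@p.T).T[:,:3]
def cloud(c):
    v,u=np.nonzero(c["z_map"]>0); return world(c,np.c_[u,v]),c["color"][v,u],np.c_[u,v]
E
python3 - <<'E'
from h import *
for n in("scene","top"):
    c=cam(n); cv2.imwrite(f"pics/{n}0.png",c["color"][:,:,::-1])
    for t in("stand","near_clamp","far_clamp","blue_dipper","blue_eye","yellow_dipper","yellow_eye","beaker","vial_orange","vial_blue"):
        for d in env.recognise(n,t)[:3]:
            print(n,t,round(d["score"],2),np.round(d["location"]),np.round(world(c,d["location"])))
s=env.state();print(s)
E
```

```text
scene stand 0.88 [368. 215.] [[ 475. -277.    2.]]
scene near_clamp 0.86 [367. 214.] [[ 476. -274.    4.]]
scene far_clamp 0.66 [365. 214.] [[ 482. -274.    0.]]
scene blue_dipper 0.93 [348. 170.] [[ 523. -253.  114.]]
scene blue_dipper 0.68 [330. 235.] [[449. -82.  88.]]
scene blue_dipper 0.67 [388. 253.] [[ 339. -109.   83.]]
scene blue_eye 0.97 [391. 253.] [[ 334. -109.   86.]]
scene blue_eye 0.61 [336. 237.] [[439. -88.  84.]]
scene blue_eye 0.56 [349. 168.] [[ 522. -256.  117.]]
scene yellow_dipper 0.71 [390. 187.] [[ 421. -253.  114.]]
scene yellow_eye 0.87 [388. 183.] [[ 428. -256.  119.]]
scene beaker 0.81 [265. 304.] [[475.  77.  24.]]
scene beaker 0.36 [351. 171.] [[ 517. -256.  114.]]
scene vial_orange 0.51 [258. 265.] [[530.  32.  53.]]
scene vial_orange 0.16 [365. 214.] [[ 482. -274.    0.]]
scene vial_blue 0.56 [389. 185.] [[ 424. -256.  117.]]
top stand 0.93 [410. 228.] [[ 477. -244.    4.]]
top stand 0.25 [204. 199.] [[533. 223.  59.]]
top near_clamp 0.88 [414. 223.] [[ 488. -253.    5.]]
top far_clamp 0.76 [413. 225.] [[ 483. -253.    4.]]
top blue_dipper 0.85 [346. 
[... 515 characters left out ...]
[203. 198.] [[536. 225.  59.]]
{'t': 1.1, 'joints': array([-1.32462077e+00,  4.90885687e-01,  1.55890291e+00,  2.60740895e-05,
        1.09174560e+00, -1.05594110e-01]), 'qvel': array([-0.00080223,  0.00023319,  0.0002281 ,  0.00084532, -0.00040152,
        0.00031835]), 'tau': array([ 3.25057954e-03, -6.12458396e+01, -2.58430624e+01,  6.93991338e-02,
        4.45491762e-02,  2.79613550e-05]), 'eef_pos': array([ 215.37865524, -586.71648907,  292.26883332]), 'tcp_rot': array([ 3.14153208e+00, -1.68496145e-05,  3.51757653e-01]), 'ft_force': array([ 0.35292248,  0.2721016 , -0.03725809]), 'moment': array([ 0.04469649, -0.00469863,  0.00795703]), 'grip_force': 0.0, 'opening': 0.9964739989031381}
```

View pics/scene0.png

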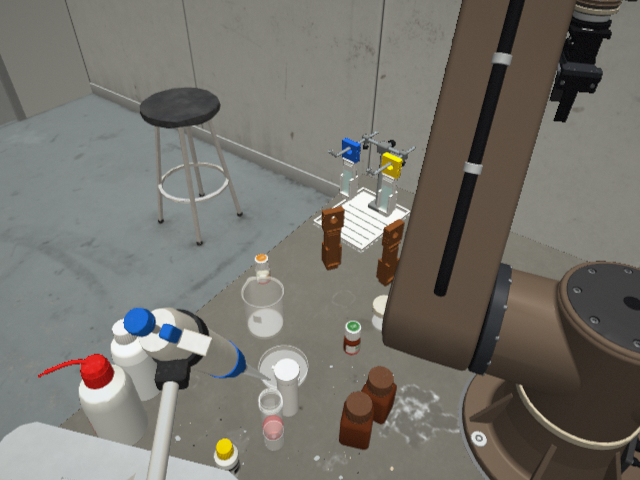

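View pics/top0.png

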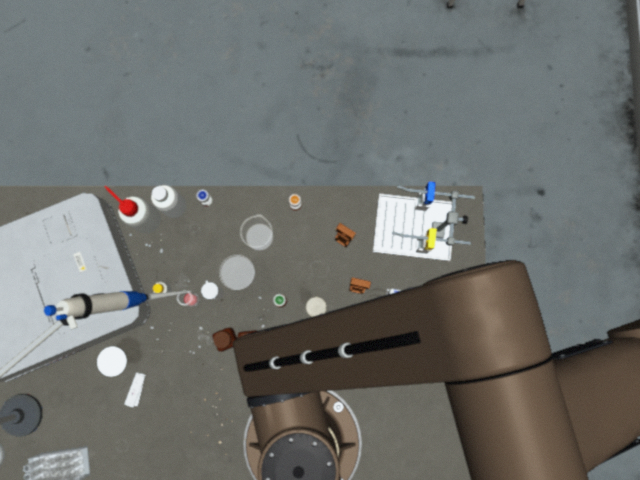

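```bash
python3 - <<'E'
from h import *
for n in("scene","top"):
    c=cam(n); P,C,U=cloud(c); C=cv2.cvtColor(C[None],cv2.COLOR_RGB2HSV)[0].astype(int)
    for nm,m in {"blue":(abs(C[:,0]-110)<14)&(C[:,1]>120),"yel":(abs(C[:,0]-27)<7)&(C[:,1]>120)}.items():
        m&=(P[:,1]<-200)&(P[:,2]>60)&(P[:,0]>300)
        q=P[m]; print(n,nm,len(q)); 
        if len(q): print(np.round(np.percentile(q,[1,5,50,95,99],axis=0)), "med cam px",np.median(U[m],0))
    # rod/bar
    m=(P[:,2]>150)&(P[:,2]<230)&(P[:,1]<-180)&(P[:,1]>-450)&(P[:,0]>380)&(P[:,0]<600)
    np.save(f"/tmp/{n}.npy",np.c_[P[m],c["color"][U[m][:,1],U[m][:,0]]])
    for y in range(-360,-180,10):
        k=m&(abs(P[:,1]-y)<5)
        if k.sum(): print(n,y,k.sum(),"x",np.round(np.percentile(P[k,0],[2,25,50,75,98])),"z",np.round(np.percentile(P[k,2],[5,50,95])))
E
```

```text
scene blue 321
[[ 504. -272.  139.]
 [ 505. -269.  140.]
 [ 520. -259.  163.]
 [ 542. -255.  177.]
 [ 545. -253.  178.]] med cam px [351. 149.]
scene yel 379
[[ 408. -301.  138.]
 [ 409. -270.  141.]
 [ 425. -258.  162.]
 [ 448. -253.  177.]
 [ 467. -247.  178.]] med cam px [392. 164.]
scene -350 9 x [511. 511. 513. 514. 516.] z [163. 166. 168.]
scene -340 22 x [417. 420. 467. 515. 519.] z [160. 165. 167.]
scene -330 51 x [418. 460. 464. 470. 517.] z [157. 165. 169.]
scene -320 25 x [419. 421. 472. 514. 524.] z [164. 169. 172.]
scene -310 142 x [420. 466. 498. 514. 525.] z [156. 167. 172.]
scene -300 211 x [416. 432. 461. 474. 520.] z [154. 165. 171.]
scene -290 23 x [418. 423. 425. 519. 524.] z [160. 166. 168.]
scene -270 81 x [408. 427. 503. 527. 542.] z [152. 176. 177.]
scene -260 403 x [409. 428. 449. 520. 543.] z [151. 169. 177.]
scene -250 74 x [409. 415. 427. 511. 527.] z [154. 166. 174.]
scene -240 25 x [428. 430. 523. 526. 530.] z [162. 166. 168.]
scene -230 20 x [430. 432. 434. 527. 530.] z [163. 166. 167.]
scene -220 21 x [430. 432. 527. 528. 532.] z [164. 165. 168.]
scene
[... 846 characters left out ...]
30. 461. 474. 522.] z [158. 169. 174.]
top -290 31 x [422. 425. 428. 521. 525.] z [161. 166. 173.]
top -280 30 x [424. 427. 475. 524. 526.] z [163. 166. 171.]
top -270 124 x [409. 432. 506. 528. 544.] z [166. 177. 180.]
top -260 242 x [409. 426. 448. 521. 543.] z [153. 176. 182.]
top -250 41 x [410. 428. 432. 525. 530.] z [155. 167. 176.]
top -240 26 x [429. 432. 526. 528. 530.] z [164. 166. 170.]
top -230 29 x [430. 432. 434. 528. 532.] z [161. 167. 171.]
top -220 30 x [432. 434. 528. 530. 533.] z [165. 167. 172.]
top -210 28 x [432. 435. 484. 531. 533.] z [165. 171. 182.]
top -200 26 x [434. 436. 485. 532. 535.] z [167. 178. 190.]
top -190 17 x [434. 436. 437. 440. 534.] z [177. 183. 188.]
```

The scene picture shows the blue head at about (351,149) and the yellow head at (392,164), with the beaker at (265,305). In the top picture they are at (430,192) and (431,238), and the beaker rim is near (256,230). The brown look-alikes stand at (345,235) and (359,285). Next I'll measure the far hook and the beaker.

```bash
python3 - <<'E'
from h import *
for n in("scene","top"):
    D=np.load(f"/tmp/{n}.npy"); P=D[:,:3]
    for nm,x0 in(("far",530),("near",434)):
        m=(abs(P[:,0]-x0-0.12*(P[:,1]+205))<8)&(P[:,1]>-248); q=P[m]
        s=q[:,1]<-222; f=np.polyfit(q[s,1],q[s,0],1); print(n,nm,"dx/dy",f[0],"x@-230",np.polyval(f,-230),"z",np.median(q[s,2]),"ymax",np.sort(q[:,1])[-4:].round(1))
        if 1:
            for y in range(-228,-176,4):
                k=abs(q[:,1]-y)<2
                if k.sum(): print(y,q[k].mean(0).round(1),q[k,2].max().round(),q[k,2].min().round())
    m=(abs(P[:,1]+308)<25)&(P[:,2]>150); q=P[m]
    print("bar",[(x,np.round(np.median(q[abs(q[:,0]-x)<4],0))) for x in(440,450,490,500)])
    c=cam(n); P,C,U=cloud(c)
    m=(abs(P[:,0]-480)<60)&(abs(P[:,1]-95)<60)
    for a,b in((2.,8),(8,30),(30,60),(60,85),(85,110)):
        k=m&(P[:,2]>a)&(P[:,2]<b); q=P[k]
        if len(q)>3: print(n,"beaker",a,len(q),np.percentile(q,[1,50,99],axis=0).round(),(np.percentile(q,1,axis=0)+np.percentile(q,99,axis=0)).round()/2)
    r=c["color"][190:290,200:310] if n=="top" else c["color"][260:360,210:320]
    cv2.imwrite(f"pics/b_{n}.png",cv2.resize(r,None,fx=4,fy=4,interpolation=2)[:,:,::-1])
    r=c["color"][170:270,380:480] if n=="top" else c["color"][115:215,310:420]
    cv2.imwrite(f"pics/s_{n}.png",cv2.resize(r,None,fx=4,fy=4,interpolation=2)[:,:,::-1])
    h=[cv2.imread(f"pics/{k}_{n}.png") for k in "bs"]; h=[cv2.resize(a,(400,400)) for a in h]; cv2.imwrite(f"pics/m_{n}.png",np.hstack(h))
E
```

```text
scene far dx/dy 0.0855294812041484 x@-230 527.8154256790476 z 165.8469147613928 ymax [-194.1 -193.3 -193.3 -192.2]
-228 [ 527.8 -227.8  165.4] 167.0 163.0
-224 [ 528.8 -224.1  166.1] 169.0 164.0
-220 [ 529.2 -219.7  165.7] 167.0 164.0
-216 [ 528.  -215.6  164.2] 165.0 163.0
-212 [ 529.  -212.   167.8] 171.0 164.0
-208 [ 529.2 -207.8  173.3] 175.0 171.0
-204 [ 530.8 -204.3  178.1] 184.0 172.0
-200 [ 530.9 -200.4  179.1] 183.0 177.0
-196 [ 531.6 -195.9  183.4] 187.0 181.0
-192 [ 532.9 -192.9  184.4] 185.0 184.0
scene near dx/dy 0.13845054079312089 x@-230 431.5123409199692 z 165.56286688623658 ymax [-181.8 -181.7 -181.4 -181.1]
-228 [ 431.8 -228.   165.1] 167.0 161.0
-224 [ 432.2 -224.2  165.5] 167.0 164.0
-220 [ 432.9 -219.8  165.3] 168.0 164.0
-216 [ 432.  -216.1  167. ] 168.0 165.0
-212 [ 433.7 -212.1  166.5] 168.0 165.0
-208 [ 432.9 -208.1  165.8] 169.0 163.0
-204 [ 434.1 -203.8  166.3] 168.0 164.0
-200 [ 434.  -199.7  168. ] 172.0 166.0
-196 [ 435.  -195.4  173.9] 183.0 170.0
-192 [ 435.4 -192.4  178.9] 185.0 173.0
-188 [ 435.6 -188.6  179.4] 184.0 175.0
-184 [ 437.1 -184.4  182.5]
[... 1744 characters left out ...]
.0
-184 [ 437.8 -184.4  185.1] 188.0 183.0
-180 [ 438.3 -181.5  185.7] 187.0 184.0
bar [(440, array([ 440., -305.,  168.])), (450, array([ 450., -306.,  167.])), (490, array([ 489., -311.,  168.])), (500, array([ 500., -312.,  167.]))]
top beaker 2.0 611 [[423.  37.   2.]
 [470.  99.   4.]
 [537. 154.   8.]] [480.5  95.    5. ]
top beaker 8 195 [[422.  61.   8.]
 [467. 104.  12.]
 [526. 133.  29.]] [474.   97.   18.5]
top beaker 30 135 [[423.  68.  31.]
 [464. 103.  45.]
 [488. 133.  60.]] [455.5 100.5  45. ]
top beaker 60 105 [[422.  69.  60.]
 [472. 107.  72.]
 [489. 133.  85.]] [455.5 101.   72.5]
top beaker 85 164 [[421.  67.  85.]
 [463. 102.  91.]
 [492. 134.  97.]] [456.5 100.5  91.5]
```

View pics/m_top.png

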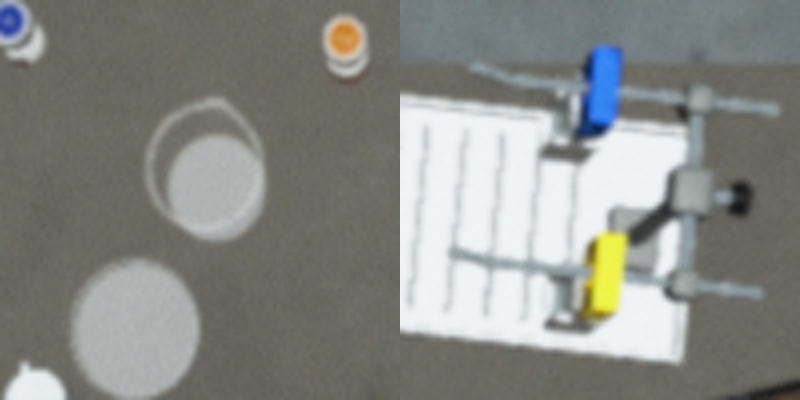

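```bash
cat > plan.py <<'E'
from h import *
from scipy.spatial.transform import Rotation as R, Slerp
PSI=np.pi/2-0.112
def orient(tilt,psi=PSI):  # tilt deg about tool y
    return R.from_euler('xyz',[np.pi,0,psi])*R.from_rotvec([0,np.radians(tilt),0])
def plan(wps,start=None,dec=1):
    """wps: (grasp point, tilt deg, hand, nrows[, psi]); prints rows"""
    s=env.state(); p=s["eef_pos"]; q=R.from_euler('xyz',s["tcp_rot"]); rows=[]
    if start is not None: p,q=start
    for w in wps:
        g,t,h,n=w[:4]; Q1=orient(t,*w[4:]); sl=Slerp([0,1],R.concatenate([q,Q1])); g0=p+q.apply([0,0,59])
        for i in range(1,n+1):
            Q=sl(i/n); P=g0+(np.array(g,float)-g0)*i/n-Q.apply([0,0,59])
            sh=np.round(q.inv().apply(P-p),dec); tr=np.round(np.degrees((q.inv()*Q).as_rotvec()),dec)
            p=p+q.apply(sh); q=q*R.from_rotvec(np.radians(tr)); rows.append([float(a)+0. for a in [*tr,*sh,h]])
    print(rows); return p,q
def show():
    s=env.state(); q=R.from_euler('xyz',s["tcp_rot"]); g=s["eef_pos"]+q.apply([0,0,59])
    d=orient(0).inv()*q
    print("grasp",g.round(1),"rel",np.degrees(d.as_rotvec()).round(1),"F",s["ft_force"].round(1),"j",s["joints"].round(2),"t",s["t"],s["opening"],s["grip_force"])
E
python3 -c "
from plan import *
a=plan([((524.3,-263,261),0,95,9)])
print(a[0]);plan([((524.3,-263,261),42,95,4),((524.3,-263,261),0,95,4)],a)"
```

```text
[[0.0, 0.0, -7.0, 44.6, -21.9, -3.1, 95.0], [0.0, 0.0, -7.1, 47.0, -16.4, -3.1, 95.0], [0.0, 0.0, -7.0, 48.6, -10.4, -3.1, 95.0], [0.0, 0.0, -7.1, 49.5, -4.4, -3.0, 95.0], [0.0, 0.0, -7.0, 49.7, 1.7, -3.1, 95.0], [0.0, 0.0, -7.1, 49.1, 7.8, -3.1, 95.0], [0.0, 0.0, -7.0, 47.8, 13.8, -3.1, 95.0], [0.0, 0.0, -7.1, 45.7, 19.6, -3.1, 95.0], [0.0, 0.0, -7.0, 43.0, 25.0, -3.1, 95.0]]
[ 524.33496445 -262.97418314  320.04738041]
[[0.0, 10.5, 0.0, -10.8, 0.0, 1.0, 95.0], [0.0, 10.5, 0.0, -10.7, 0.0, 1.0, 95.0], [0.0, 10.5, 0.0, -10.8, 0.0, 1.0, 95.0], [0.0, 10.5, 0.0, -10.7, 0.0, 1.0, 95.0], [0.0, -10.5, 0.0, 10.7, 0.0, 1.0, 95.0], [0.0, -10.5, 0.0, 10.8, 0.0, 1.0, 95.0], [0.0, -10.5, 0.0, 10.7, 0.0, 1.0, 95.0], [0.0, -10.5, 0.0, 10.7, 0.0, 0.9, 95.0]]
```

Call:
jog_arm(motion=[[0,0,-7.0,44.6,-21.9,-3.1,95],[0,0,-7.1,47.0,-16.4,-3.1,95],[0,0,-7.0,48.6,-10.4,-3.1,95],[0,0,-7.1,49.5,-4.4,-3.0,95],[0,0,-7.0,49.7,1.7,-3.1,95],[0,0,-7.1,49.1,7.8,-3.1,95],[0,0,-7.0,47.8,13.8,-3.1,95],[0,0,-7.1,45.7,19.6,-3.1,95],[0,0,-7.0,43.0,25.0,-3.1,95]])

```text
t: 2.42
eef_pos: [525.3, -261.6, 320.3]
tcp_rot: [3.141, 0.0, 1.462]
ft_force: [0.4, 0.3, 1.2]
opening: 1.004
grip_force: 0.0
```

Call:
jog_arm(motion=[[0,10.5,0,-10.8,0,1,95],[0,10.5,0,-10.7,0,1,95],[0,10.5,0,-10.8,0,1,95],[0,10.5,0,-10.7,0,1,95],[0,0,0,0,0,0,95]])

```text
t: 3.05
eef_pos: [519.4, -303.7, 302.9]
tcp_rot: [-3.138, -0.735, 1.454]
ft_force: [0.9, 0.4, -0.7]
opening: 1.001
grip_force: 0.0
```

```bash
python3 -c "
from plan import *
show()"
```

```text
grasp [ 523.8 -264.4  259.1] rel [ 0.1 42.1  0.2] F [ 0.9  0.4 -0.7] j [-0.81  0.59  1.5   0.54  1.58 -0.83] t 3.05 1.0013090083306428 0.0
```

Call:
jog_arm(motion=[[0,-10.5,0,10.7,0,1,95],[0,-10.5,0,10.8,0,1,95],[0,-10.5,0,10.7,0,1,95],[0,-10.5,0,10.8,0,1,95],[0,0,0,0,0,0,95]])

```text
t: 3.68
eef_pos: [524.9, -260.4, 321.8]
tcp_rot: [3.138, 0.004, 1.463]
ft_force: [0.9, -0.9, 0.5]
opening: 0.995
grip_force: 0.0
```

```bash
cat >> h.py <<'E'
def wcloud():
    c=cam("wrist"); K=c["camera_matrix"]; v,u=np.nonzero(c["z_map"]>0); z=c["z_map"][v,u]
    x=(u-K[0,2])/K[0,0]; y=(v-K[1,2])/K[1,1]; r=np.hypot(x,y); ok=r<1.4; x,y,r,z,u,v=[a[ok] for a in(x,y,r,z,u,v)]
    t=np.tan(r)/np.maximum(r,1e-6)*z
    return (np.linalg.inv(c["world_to_cam"])@np.c_[x*t,-y*t,-z,np.ones(len(z))].T).T[:,:3],c["color"][v,u],c
E
python3 - <<'E'
from plan import *
show()
P,C,c=wcloud(); cv2.imwrite("pics/w1.png",c["color"][:,:,::-1])
H=cv2.cvtColor(C[None],cv2.COLOR_RGB2HSV)[0].astype(int)
m=(abs(H[:,0]-110)<14)&(H[:,1]>120)&(P[:,1]<-200)&(P[:,2]>120)&(P[:,2]<200)
q=P[m]; e=np.array([.994,-.112]); d=np.array([.112,.994])
t=q[q[:,2]>170]; a=t[:,:2]@e; b=t[:,:2]@d; print(len(t),"z",np.percentile(t[:,2],[5,50,95]),"e",np.percentile(a,[1,99]),"d",np.percentile(b,[1,99]))
am,bm=np.percentile(a,[1,99]).mean(),np.percentile(b,[1,99]).mean(); print("head centre",am*e+bm*d)
m=(abs(P[:,:2]@e-am)<10)&(P[:,2]>155)&(P[:,2]<200); q=P[m]; db=q[:,:2]@d
for s in range(-60,86,5):
    k=abs(db-bm-s)<2.5
    if k.sum(): print(s,k.sum(),"e-off",np.round(np.median(q[k,:2]@e)-am,1),"z",np.percentile(q[k,2],[5,50,95]).round(1))
print("end",np.percentile(db-bm,99.5),db.max()-bm)
E
```

```text
grasp [ 525.1 -260.6  262.8] rel [-0.2 -0.2 -0.2] F [ 0.9 -0.9  0.5] j [-0.57  0.41  1.62 -0.    1.11 -0.46] t 3.675 0.9951541199189582 0.0
1296 z [173.49956457 178.37630242 179.54301483] e [534.49463542 573.19702952] d [-211.31064587 -197.66964708]
head centre [ 527.61986107 -265.29393883]
-50 42 e-off -6.2 z [166.9 172.  173.7]
-45 233 e-off -0.4 z [160.6 170.2 173.4]
-40 51 e-off -0.4 z [166.7 168.  169.4]
-35 49 e-off 0.3 z [166.8 168.3 169.1]
-30 49 e-off -0.4 z [166.6 167.9 169.2]
-25 52 e-off 0.2 z [166.5 168.2 169.5]
-20 58 e-off 0.2 z [166.  168.  169.2]
-15 62 e-off 0.2 z [166.  168.  169.5]
-10 18 e-off 0.2 z [166.8 168.4 169.1]
-5 190 e-off 0.0 z [177.5 178.5 179.5]
0 208 e-off 0.3 z [177.5 178.6 179.4]
5 385 e-off -0.0 z [156.1 177.1 179.5]
10 64 e-off 0.0 z [166.6 168.  169.5]
15 65 e-off -0.0 z [166.5 168.1 169.2]
20 61 e-off -0.1 z [166.9 168.1 169.3]
25 70 e-off -0.1 z [166.1 168.2 169.4]
30 64 e-off -0.1 z [166.  168.3 169.5]
35 67 e-off -0.1 z [165.3 168.  169.3]
40 71 e-off -0.2 z [166.  168.2 169.3]
45 64 e-off 0.5 z [166.4 168.5 170.2]
50 62 e-off 0.4 z [169.6 172.  174. ]
55 59 e-off 0.3 z [173.3 176.5 185.2]
60 67 e-off 0.2 z [178.7 182.8 186.2]
65 78 e-off 0.2 z [182.1 185.3 187.9]
70 50 e-off 0.1 z [185.7 187.3 188.4]
end 69.6532104009355 70.85910714476995
```

View pics/w1.png

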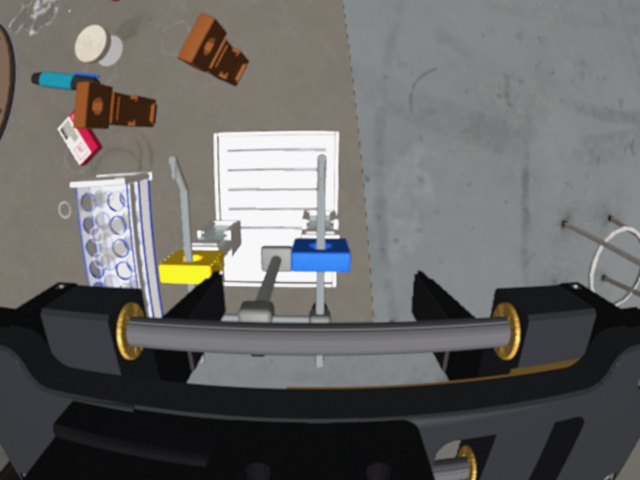

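The wrist picture shows the blue head at (322,254) on its rod, which ends near (322,155). The yellow head is clear of it at (191,265). The bend is about 47 mm ahead of the head.

```bash
python3 -c "
from plan import *
plan([((526.0,-264.2,161),0,95,4)])"
```

```text
[[0.0, 0.0, 0.0, -0.7, 0.3, 25.3, 95.0], [0.1, 0.0, 0.1, -0.6, 0.3, 25.3, 95.0], [0.0, 0.0, 0.0, -0.7, 0.4, 25.3, 95.0], [0.0, 0.0, 0.1, -0.6, 0.4, 25.4, 95.0]]
```

Call:
jog_arm(motion=[[0,0,0,-0.7,0.3,25.3,95],[0.1,0,0.1,-0.6,0.3,25.3,95],[0,0,0,-0.7,0.4,25.3,95],[0,0,0.1,-0.6,0.4,25.4,95],[0,0,0,0,0,0,60]])

```text
t: 4.35
eef_pos: [524.8, -266.2, 217.2]
tcp_rot: [-3.137, -0.003, 1.454]
ft_force: [-0.0, 0.1, 0.7]
opening: 0.94
grip_force: 0.0
```

```bash
python3 -c "
from plan import *
show()
P,C,c=wcloud(); H=cv2.cvtColor(C[None],cv2.COLOR_RGB2HSV)[0].astype(int)
m=(abs(H[:,0]-110)<14)&(H[:,1]>120)&(P[:,1]<-200)&(P[:,2]>172)&(P[:,2]<200)&(P[:,0]<560)&(P[:,0]>490)
q=P[m];e=np.array([.994,-.112]); d=np.array([.112,.994]);a=np.percentile(q[:,:2]@e,[1,99]);b=np.percentile(q[:,:2]@d,[1,99]);print(len(q),a,b,a.mean()*e+b.mean()*d,np.median(q[:,2]))
"
```

```text
grasp [ 524.6 -266.   158.2] rel [0.3 0.2 0.3] F [-0.   0.1  0.7] j [-0.58  0.53  1.73  0.    0.89 -0.46] t 4.35 0.9398471176442128 0.0
1505 [534.98725996 573.36764056] [-202.12768252 -197.72462599] [ 528.46065628 -260.79447176] 177.89666047518108
```

Call:
jog_arm(motion=[[0,0,0,0,0,0,45],[0,0,0,0,0,0,45],[0,0,0,0,0,0,45],[0,0,0,0,0,0,45],[0,0,0,0,0,0,45]])

```text
t: 5.03
eef_pos: [525.4, -265.6, 218.7]
tcp_rot: [-3.14, 0.0, 1.455]
ft_force: [0.4, -0.5, -0.4]
opening: 0.475
grip_force: 0.0
```

```bash
python3 -c "
from plan import *
show()
P,C,c=wcloud(); cv2.imwrite('pics/w2.png',c['color'][:,:,::-1]);show()
"
```

```text
grasp [ 525.3 -265.6  159.7] rel [ 0.1 -0.   0.2] F [ 0.4 -0.5 -0.4] j [-0.58  0.52  1.73 -0.    0.89 -0.46] t 5.025 0.4748417194311018 0.0
grasp [ 525.2 -265.6  159.7] rel [ 0.1 -0.   0.2] F [ 0.5 -0.3 -0.5] j [-0.58  0.52  1.73 -0.    0.89 -0.46] t 5.075 0.47379542613643866 0.0
```

View pics/w2.png

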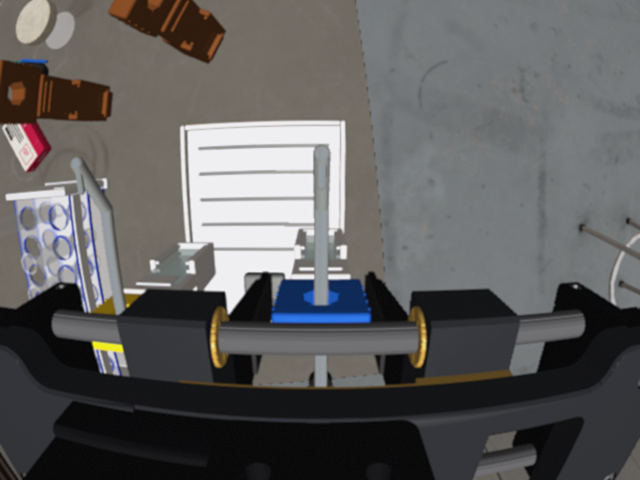

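The wrist picture shows the blue head at columns 274–370, row 300, between the fingers. It sits slightly to the right of centre, with the rod at column 321. I'll shift 0.8 mm and close.

Call:
jog_arm(motion=[[0,0,0,0.5,0.8,0,45],[0,0,0,0,0,0,34],[0,0,0,0,0,0,34],[0,0,0,0,0,0,34],[0,0,0,0,0,0,34]])

```text
t: 5.7
eef_pos: [526.2, -265.2, 218.6]
tcp_rot: [-3.14, 0.0, 1.455]
ft_force: [-0.1, 0.3, -0.6]
opening: 0.418
grip_force: 30.0
```

```bash
python3 -c "
from plan import *
show(); cam('top'); show()
"
```

```text
grasp [ 526.1 -265.2  159.6] rel [ 0.1 -0.   0.2] F [-0.1  0.3 -0.6] j [-0.58  0.52  1.73 -0.    0.89 -0.46] t 5.7 0.4175753206300198 29.99734103679657
grasp [ 526.1 -265.2  159.6] rel [ 0.1 -0.   0.2] F [ 0.6  0.5 -0.5] j [-0.58  0.52  1.73 -0.    0.89 -0.46] t 5.75 0.421378294495825 29.997200667858124
```

```bash
cat >> plan.py <<'E'
G0=np.array([526.1,-265.2,159.6]); DV=np.array([.112,.9937,0]); EV=np.array([.9937,-.112,0])
def rel(s,z,t,n,h=34,e=0): return (G0+s*DV+e*EV+[0,0,z],t,h,n)
def rs():
    show(); s=env.state(); q=R.from_euler('xyz',s["tcp_rot"]); g=s["eef_pos"]+q.apply([0,0,59])-G0; f=s["ft_force"]
    print("s,z,e",(g@DV).round(1),g[2].round(1),(g@EV).round(1),"F d,z,e",(f@DV).round(1),f[2].round(1),(f@EV).round(1))
E
python3 -c "
from plan import *
a=plan([rel(0,4.5,0,1),rel(36,4.5,0,5)]);plan([rel(41,4.7,9,1),rel(46.6,5.7,21,2),rel(49.5,9.2,32,2),rel(52.8,13,42,2)],a)"
```

```text
[[-0.1, 0.0, -0.2, 0.0, -0.1, -4.5, 34.0], [0.0, 0.0, 0.0, 7.2, 0.0, 0.0, 34.0], [0.0, 0.0, 0.0, 7.2, 0.0, 0.0, 34.0], [0.0, 0.0, 0.0, 7.2, 0.0, 0.0, 34.0], [0.0, 0.0, 0.0, 7.2, 0.0, 0.0, 34.0], [0.0, 0.0, 0.0, 7.2, 0.0, 0.0, 34.0]]
[[0.0, 9.0, 0.0, -4.2, 0.0, 0.5, 34.0], [0.0, 6.0, 0.0, -3.3, 0.0, 0.3, 34.0], [0.0, 6.0, 0.0, -3.4, 0.0, 0.6, 34.0], [0.0, 5.5, 0.0, -3.7, 0.0, -0.9, 34.0], [0.0, 5.5, 0.0, -3.5, 0.0, -0.6, 34.0], [0.0, 5.0, 0.0, -2.7, 0.0, -0.5, 34.0], [0.0, 5.0, 0.0, -2.7, 0.0, -0.3, 34.0]]
```

Call:
jog_arm(motion=[[-0.1,0,-0.2,0,-0.1,-4.5,34],[0,0,0,7.2,0,0,34],[0,0,0,7.2,0,0,34],[0,0,0,7.2,0,0,34],[0,0,0,7.2,0,0,34],[0,0,0,7.2,0,0,34],[0,0,0,0,0,0,34],[0,0,0,0,0,0,34]])

```text
t: 6.75
eef_pos: [530.2, -229.5, 223.2]
tcp_rot: [3.141, 0.0, 1.458]
ft_force: [-0.5, -0.4, 0.1]
opening: 0.417
grip_force: 30.0
```

```bash
python3 -c "
from plan import *
rs();P,C,c=wcloud()
H=cv2.cvtColor(C[None],cv2.COLOR_RGB2HSV)[0].astype(int)
e=EV[:2];d=DV[:2]
m=(abs(H[:,0]-110)<14)&(H[:,1]>120)&(P[:,1]<-190)&(P[:,2]>150)&(P[:,2]<200)&(P[:,0]<565)&(P[:,0]>490)
q=P[m];a=np.percentile(q[:,:2]@e,[1,99]).mean(); fr=np.percentile(q[:,:2]@d,[97,99]); print('head e',a,'front d',fr,'top z',np.percentile(q[:,2],[50,95]))
b=fr[0]-7
m=(abs(P[:,:2]@e-a)<8)&(P[:,2]>155)&(P[:,2]<200)&~((abs(H[:,0]-110)<14)&(H[:,1]>120)); q=P[m]; db=q[:,:2]@d-b
for s in range(4,44,3):
    k=abs(db-s)<1.5
    if k.sum(): print(s,k.sum(),(np.median(q[k,:2]@e)-a).round(1),np.percentile(q[k,2],[5,50,95]).round(1))
print(db.max())
cv2.imwrite('pics/w3.png',c['color'][100:400,120:520,::-1])
"
```

```text
grasp [ 530.2 -229.5  164.2] rel [-0. -0.  0.] F [-0.5 -0.4  0.1] j [-0.52  0.5   1.75 -0.    0.89 -0.41] t 6.75 0.41670687025210257 29.996955692768097
s,z,e 35.9 4.6 0.1 F d,z,e -0.4 0.1 -0.4
head e 553.664860729118 front d [-161.69434181 -160.75251858] top z [174.43509597 183.62324208]
4 54 0.9 [158.5 167.9 169. ]
7 103 0.4 [159.3 168.3 173.8]
10 66 0.4 [166.7 168.5 169.8]
13 60 0.6 [168.7 170.9 173. ]
16 50 0.4 [171.7 173.3 174.6]
19 28 -0.2 [174.  175.6 181.3]
22 86 0.4 [176.1 184.7 186. ]
25 92 0.4 [179.5 184.9 186.3]
28 99 0.4 [182.3 185.2 186.5]
31 101 0.7 [184.8 187.1 188.5]
34 124 0.4 [185.2 187.1 188.7]
37 1 0.7 [186.8 186.8 186.8]
35.586381981530735
```

View pics/w3.png

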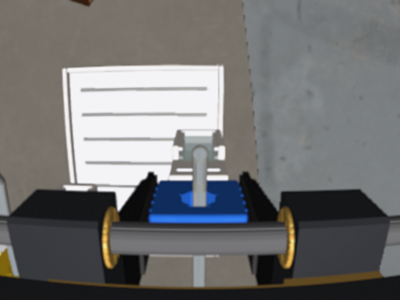

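The head is centred on the rod within 0.4 mm, and the bend is about 11 mm ahead. Now I'll tilt it round the bend.

Call:
jog_arm(motion=[[0,9,0,-4.2,0,0.5,34],[0,6,0,-3.3,0,0.3,34],[0,6,0,-3.4,0,0.6,34],[0,0,0,0,0,0,34]])

```text
t: 7.3
eef_pos: [528.7, -241.1, 219.8]
tcp_rot: [-3.141, -0.366, 1.456]
ft_force: [0.8, 0.2, -1.5]
opening: 0.417
grip_force: 30.0
```

```bash
python3 -c "
from plan import *
rs();plan([rel(49.7,9.1,32,2),rel(53.0,13,42,2)])"
```

```text
grasp [ 531.1 -220.1  164.7] rel [ 0.  21.   0.1] F [ 0.8  0.2 -1.5] j [-0.65  0.56  1.7   0.35  1.11 -0.73] t 7.3 0.41724309478557786 29.996784031391144
s,z,e 45.3 5.1 -0.1 F d,z,e 0.3 -1.5 0.8
[[0.0, 5.5, -0.1, -2.9, 0.1, -0.8, 34.0], [0.0, 5.5, 0.0, -2.8, 0.0, -0.6, 34.0], [0.0, 5.0, 0.0, -2.7, 0.0, -0.5, 34.0], [0.0, 5.0, 0.0, -2.7, 0.1, -0.4, 34.0]]
```

Call:
jog_arm(motion=[[0,5.5,-0.1,-2.9,0.1,-0.8,34],[0,5.5,0,-2.8,0,-0.6,34],[0,5,0,-2.7,0,-0.5,34],[0,5,0,-2.7,0.1,-0.4,34],[0,0,0,0,0,0,34],[0,0,0,0,0,0,34]])

```text
t: 8.05
eef_pos: [528.0, -250.3, 217.2]
tcp_rot: [3.141, -0.73, 1.461]
ft_force: [-0.9, 0.5, -1.2]
opening: 0.418
grip_force: 30.0
```

```bash
python3 -c "
from plan import *
rs()"
```

```text
grasp [ 532.4 -211.2  173.2] rel [ 0.  41.8 -0.1] F [-0.9  0.5 -1.2] j [-0.74  0.65  1.64  0.58  1.37 -0.9 ] t 8.05 0.4180801546429385 29.997206926345825
s,z,e 54.4 13.6 0.2 F d,z,e 0.4 -1.2 -1.0
```

Call:
jog_arm(motion=[[0,0,0,0,0,-1.0,34],[0,0,0,0,0,0,34]])

```text
t: 8.3
eef_pos: [528.0, -251.1, 218.2]
tcp_rot: [3.14, -0.732, 1.461]
ft_force: [0.2, -0.7, -1.2]
opening: 0.415
grip_force: 30.0
```

Call:
jog_arm(motion=[[0,0,0,0,0,-0.7,34],[0,0,0,0,0,0,34]])

```text
t: 8.55
eef_pos: [527.9, -251.7, 218.4]
tcp_rot: [3.14, -0.733, 1.461]
ft_force: [-0.4, 0.0, -0.5]
opening: 0.423
grip_force: 30.0
```

Call:
jog_arm(motion=[[0,0,0,0,0,-0.7,34],[0,0,0,0,0,0,34]])

```text
t: 8.8
eef_pos: [527.8, -252.3, 218.9]
tcp_rot: [3.141, -0.733, 1.461]
ft_force: [-0.3, 0.1, -0.6]
opening: 0.421
grip_force: 30.0
```

Call:
jog_arm(motion=[[0,0,0,0,0,-0.8,34],[0,0,0,0,0,0,34]])

```text
t: 9.05
eef_pos: [527.7, -252.5, 219.1]
tcp_rot: [3.141, -0.733, 1.46]
ft_force: [1.1, 2.2, -4.8]
opening: 0.42
grip_force: 30.0
```

Call:
jog_arm(motion=[[0,0,0,0,0,-0.8,34],[0,0,0,0,0,0,34]])

```text
t: 9.3
eef_pos: [527.7, -252.7, 219.3]
tcp_rot: [-3.141, -0.734, 1.46]
ft_force: [3.5, 7.1, -10.6]
opening: 0.419
grip_force: 30.0
```

Call:
jog_arm(motion=[[0,0,0,0,0,3.0,34],[0,0,0,3,0,0,34],[0,0,0,3,0,0,34],[0,0,0,0,0,0,34]])

```text
t: 9.8
eef_pos: [528.4, -246.8, 222.3]
tcp_rot: [3.14, -0.733, 1.461]
ft_force: [-0.4, 0.3, -1.5]
opening: 0.416
grip_force: 30.0
```

```bash
python3 -c "
from plan import *
rs()"
```

```text
grasp [ 532.9 -207.6  178.4] rel [-0.  42.  -0.1] F [-0.4  0.3 -1.5] j [-0.74  0.64  1.64  0.59  1.38 -0.9 ] t 9.8 0.41589726457861154 29.996998608112335
s,z,e 58.0 18.8 0.3 F d,z,e 0.3 -1.5 -0.5
```

Call:
jog_arm(motion=[[0,0,0,3,0,0.4,34],[0,0,0,3,0,0,34],[0,0,0,3,0,0,34],[0,0,0,0,0,0,34]])

```text
t: 10.3
eef_pos: [529.2, -239.8, 227.7]
tcp_rot: [3.14, -0.733, 1.461]
ft_force: [1.0, 0.1, -0.6]
opening: 0.419
grip_force: 30.0
```

Call:
jog_arm(motion=[[0,0,0,4,0,0,34],[0,0,0,4,0,0,34],[0,0,0,0,0,0,34]])

```text
t: 10.68
eef_pos: [529.9, -233.8, 233.2]
tcp_rot: [3.14, -0.733, 1.461]
ft_force: [0.2, -0.4, 0.1]
opening: 0.42
grip_force: 30.0
```

Call:
jog_arm(motion=[[0,0,0,5,0,0,34],[0,0,0,6,0,0,34],[0,0,0,7,0,0,34],[0,0,0,8,0,0,34],[0,0,0,0,0,0,34]])

```text
t: 11.3
eef_pos: [532.0, -214.4, 250.9]
tcp_rot: [3.14, -0.733, 1.462]
ft_force: [0.3, 0.1, -0.9]
opening: 0.416
grip_force: 30.0
```

```bash
python3 -c "
from plan import *
rs();a=plan([((535,-140,270),42,34,4),((520,-90,285),21,34,3),((495,0,285),0,34,4),((456,101.5,285),0,34,4)])"
```

```text
grasp [ 536.5 -175.1  207. ] rel [-0.  42.  -0.1] F [ 0.3  0.1 -0.9] j [-0.69  0.58  1.66  0.6   1.39 -0.85] t 11.3 0.4159136296250062 29.997086226940155
s,z,e 90.6 47.4 0.2 F d,z,e 0.1 -0.9 0.3
[[0.0, 0.0, 0.0, 17.0, -1.3, -5.9, 34.0], [0.0, 0.0, 0.1, 17.0, -1.3, -5.9, 34.0], [0.0, 0.0, 0.0, 17.0, -1.3, -5.9, 34.0], [0.0, 0.0, 0.0, 17.0, -1.4, -5.9, 34.0], [0.0, -7.0, 0.0, 22.4, -6.8, 7.4, 34.0], [0.0, -7.0, 0.0, 23.2, -6.8, 5.5, 34.0], [0.0, -7.0, 0.0, 23.6, -6.8, 3.6, 34.0], [0.0, -5.2, 0.0, 25.6, -8.7, 8.0, 34.0], [0.0, -5.3, 0.0, 26.3, -8.8, 6.1, 34.0], [0.0, -5.2, 0.0, 26.7, -8.7, 4.2, 34.0], [0.0, -5.3, 0.0, 27.0, -8.7, 2.2, 34.0], [0.0, 0.0, 0.0, 24.1, -12.5, 0.0, 34.0], [0.0, 0.0, 0.0, 24.2, -12.5, 0.0, 34.0], [0.0, 0.0, 0.0, 24.1, -12.5, 0.0, 34.0], [0.0, 0.0, 0.0, 24.1, -12.6, 0.0, 34.0]]
```

Call:
jog_arm(motion=[[0,0,0,17,-1.3,-5.9,34],[0,0,0.1,17,-1.3,-5.9,34],[0,0,0,17,-1.3,-5.9,34],[0,0,0,17,-1.4,-5.9,34],[0,-7,0,22.4,-6.8,7.4,34],[0,-7,0,23.2,-6.8,5.5,34],[0,-7,0,23.6,-6.8,3.6,34]])

```text
t: 12.18
eef_pos: [517.4, -110.6, 340.8]
tcp_rot: [3.14, -0.363, 1.458]
ft_force: [0.5, 0.3, -0.1]
opening: 0.421
grip_force: 30.0
```

Call:
jog_arm(motion=[[0,-5.2,0,25.6,-8.7,8,34],[0,-5.3,0,26.3,-8.8,6.1,34],[0,-5.2,0,26.7,-8.7,4.2,34],[0,-5.3,0,27,-8.7,2.2,34],[0,0,0,24.1,-12.5,0,34],[0,0,0,24.2,-12.5,0,34],[0,0,0,24.1,-12.5,0,34],[0,0,0,24.1,-12.6,0,34],[0,0,0,0,0,0,34],[0,0,0,0,0,0,34]])

```text
t: 13.42
eef_pos: [456.1, 100.8, 344.0]
tcp_rot: [3.141, 0.0, 1.459]
ft_force: [-0.5, -0.0, -0.7]
opening: 0.421
grip_force: 30.0
```

```bash
python3 -c "
from plan import *
rs()
for n in('scene','top'):
    c=cam(n);P,C,U=cloud(c); H=cv2.cvtColor(C[None],cv2.COLOR_RGB2HSV)[0].astype(int)
    near=(abs(P[:,0]-456)<60)&(abs(P[:,1]-101)<60)
    for k,m in {'blue':near&(P[:,2]>200)&(abs(H[:,0]-110)<14)&(H[:,1]>120)}.items():
        q=P[m]; print(n,k,len(q),np.percentile(q,[2,50,98],axis=0).round() if len(q)>5 else '')
    q=P[near&(P[:,2]>165)&(P[:,2]<240)&(H[:,1]<60)&(H[:,2]>90)]
    for z in range(160,250,15):
        k=q[abs(q[:,2]-z)<7]
        if len(k)>5: print(z,len(k),np.percentile(k[:,:2],[3,97],axis=0).round().tolist())
    q=P[near&(P[:,2]>60)&(P[:,2]<100)]; print('beaker',len(q),np.percentile(q,[1,99],axis=0).round().tolist())
    cv2.imwrite(f'pics/c_{n}.png',cv2.resize(c['color'][130:330,170:370] if n=='scene' else c['color'][150:300,190:340],(400,400))[:,:,::-1])
cv2.imwrite('pics/c.png',np.hstack([cv2.imread('pics/c_scene.png'),cv2.imread('pics/c_top.png')]))
"
```

```text
grasp [456.1 100.8 285. ] rel [-0. -0.  0.] F [-0.5 -0.  -0.7] j [ 0.08  0.21  1.86 -0.    1.08  0.19] t 13.425 0.421014970215613 29.997014701366425
s,z,e 355.9 125.4 -110.5 F d,z,e -0.1 -0.7 -0.5
scene blue 496 [[435.  96. 265.]
 [461. 107. 289.]
 [476. 116. 306.]]
160 12 [[443.0, 100.0], [465.0, 112.0]]
175 145 [[438.0, 94.0], [470.0, 116.0]]
190 183 [[438.0, 93.0], [470.0, 116.0]]
205 189 [[438.0, 92.0], [469.0, 116.0]]
220 205 [[438.0, 93.0], [470.0, 115.0]]
235 117 [[439.0, 100.0], [466.0, 112.0]]
beaker 1105 [[421.0, 69.0, 61.0], [490.0, 135.0, 92.0]]
top blue 0 
beaker 12 [[448.0, 67.0, 61.0], [468.0, 70.0, 96.0]]
```

View pics/c.png

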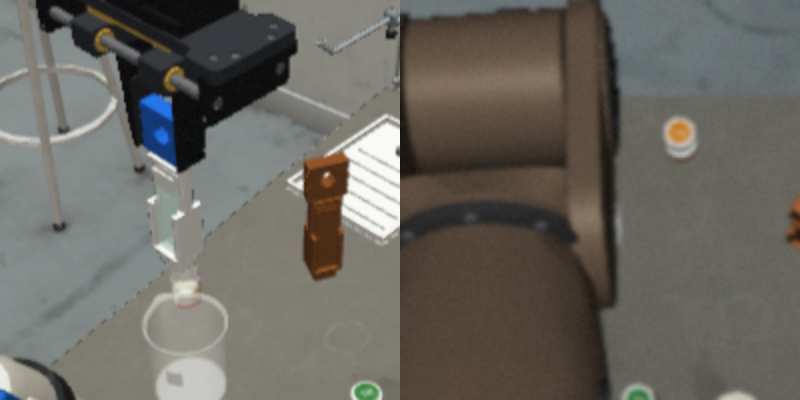

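The dipper hangs upright over the beaker, with the foot at (185,290) in the left crop and the rim at (185,322). The clouds show both axes within about 1 mm. Lowering.

Call:
jog_arm(motion=[[0,0,0,0.5,-0.6,18,34],[0,0,0,0,0,18,34],[0,0,0,0,0,18,34],[0,0,0,0,0,18,34],[0,0,0,0,0,18,34],[0,0,0,0,0,18,34],[0,0,0,0,0,18,34],[0,0,0,0,0,18,34],[0,0,0,0,0,4,34],[0,0,0,0,0,0,34]])

```text
t: 14.78
eef_pos: [455.8, 101.2, 195.7]
tcp_rot: [-3.141, 0.0, 1.458]
ft_force: [-0.0, 0.4, -0.5]
opening: 0.42
grip_force: 30.0
```

```bash
python3 -c "
from plan import *
show()
c=cam('scene');P,C,U=cloud(c); H=cv2.cvtColor(C[None],cv2.COLOR_RGB2HSV)[0].astype(int)
near=(abs(P[:,0]-456)<60)&(abs(P[:,1]-101)<60)
q=P[near&(P[:,2]>95)&(abs(H[:,0]-110)<14)&(H[:,1]>120)]; print(np.percentile(q,[2,50,98],axis=0).round())
q=P[near&(P[:,2]>60)&(P[:,2]<88)]; print('beaker',len(q),np.percentile(q,[1,99],axis=0).round().tolist())
"
```

```text
grasp [455.7 101.2 136.7] rel [ 0. -0.  0.] F [-0.   0.4 -0.5] j [ 0.08  0.41  2.04 -0.    0.69  0.19] t 14.775 0.42008519299375324 29.996944963932037
[[417. 102. 119.]
 [458. 108. 136.]
 [475. 141. 202.]]
beaker 832 [[422.0, 70.0, 60.0], [489.0, 135.0, 88.0]]
```

Call:
jog_arm(motion=[[0,0,0,0,0,3,34],[0,0,0,0,0,3,34],[0,0,0,0,0,0,34]])

```text
t: 15.2
eef_pos: [455.4, 101.6, 189.5]
tcp_rot: [-3.141, 0.0, 1.459]
ft_force: [0.6, 0.1, -1.0]
opening: 0.414
grip_force: 30.0
```

Call:
jog_arm(motion=[[0,0,0,0,0,1,34],[0,0,0,0,0,0,34]])

```text
t: 15.45
eef_pos: [455.5, 101.6, 188.6]
tcp_rot: [-3.141, 0.0, 1.459]
ft_force: [-0.9, 0.1, 0.3]
opening: 0.416
grip_force: 30.0
```

Call:
jog_arm(motion=[[0,0,0,0,0,1,34],[0,0,0,0,0,0,34]])

```text
t: 15.7
eef_pos: [455.5, 101.6, 187.5]
tcp_rot: [-3.141, 0.0, 1.459]
ft_force: [-0.7, 0.4, -0.8]
opening: 0.418
grip_force: 30.0
```

Call:
jog_arm(motion=[[0,0,0,0,0,0.7,34],[0,0,0,0,0,0,34]])

```text
t: 15.95
eef_pos: [455.5, 101.6, 186.9]
tcp_rot: [-3.141, 0.0, 1.459]
ft_force: [-0.7, 0.4, 1.3]
opening: 0.422
grip_force: 30.0
```

Call:
jog_arm(motion=[[0,0,0,0,0,0.7,34],[0,0,0,0,0,0,34]])

```text
t: 16.2
eef_pos: [455.6, 101.6, 186.9]
tcp_rot: [3.141, -0.0, 1.459]
ft_force: [-2.7, -0.2, 12.2]
opening: 0.417
grip_force: 30.0
```

Call:
jog_arm(motion=[[0,0,0,0,0,0.6,34],[0,0,0,0,0,0,34]])

```text
t: 16.45
eef_pos: [455.6, 101.6, 186.8]
tcp_rot: [3.141, -0.0, 1.459]
ft_force: [-4.3, -0.2, 20.7]
opening: 0.418
grip_force: 30.0
```

Contact came at the expected floor height, so I'll ease back and release.

Call:
jog_arm(motion=[[0,0,0,0,0,-1.2,34],[0,0,0,0,0,0,34],[0,0,0,0,0,0,46],[0,0,0,0,0,0,52],[0,0,0,0,0,0,60],[0,0,0,0,0,0,60],[0,0,0,0,0,0,60]])

```text
t: 17.32
eef_pos: [455.5, 101.6, 186.7]
tcp_rot: [-3.141, 0.0, 1.459]
ft_force: [0.3, 0.4, -0.3]
opening: 0.636
grip_force: 0.0
```

```bash
python3 -c "
from plan import *
show()
c=cam('scene');cv2.imwrite('pics/d.png',cv2.resize(c['color'][170:370,170:370],(600,600))[:,:,::-1])
"
```

```text
grasp [455.5 101.6 127.7] rel [ 0. -0.  0.] F [ 0.3  0.4 -0.3] j [ 0.08  0.43  2.05 -0.    0.67  0.19] t 17.325 0.6355412013280534 0.0
```

View pics/d.png

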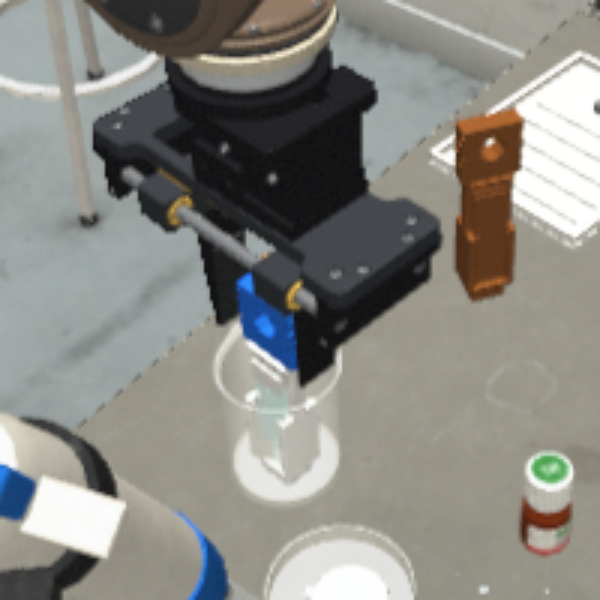

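The dipper is released and stands upright in the beaker, with its foot at about (285,475). I'll retract straight up.

Call:
jog_arm(motion=[[0,0,0,0,0,0,75],[0,0,0,0,0,0,75],[0,0,0,0,0,-10,75],[0,0,0,0,0,-20,75],[0,0,0,0,0,-30,75],[0,0,0,0,0,-40,75],[0,0,0,0,0,-40,75],[0,0,0,0,0,-20,75],[0,0,0,0,0,0,75],[0,0,0,0,0,0,75]])

```text
t: 18.62
eef_pos: [455.2, 101.6, 346.2]
tcp_rot: [-3.14, 0.0, 1.459]
ft_force: [0.1, 0.7, -0.3]
opening: 0.792
grip_force: 0.0
```

```bash
python3 -c "
from plan import *
show()
c=cam('scene');P,C,U=cloud(c); H=cv2.cvtColor(C[None],cv2.COLOR_RGB2HSV)[0].astype(int)
near=(abs(P[:,0]-456)<60)&(abs(P[:,1]-101)<60)
q=P[near&(P[:,2]>95)&(P[:,2]<160)&(abs(P[:,0]-456)<30)&(abs(H[:,0]-110)<14)&(H[:,1]>120)]; print(np.percentile(q,[2,50,98],axis=0).round())
q=P[near&(P[:,2]>60)&(P[:,2]<88)]; print('beaker',len(q),np.percentile(q,[1,99],axis=0).round().tolist())
q=P[(abs(H[:,0]-27)<7)&(H[:,1]>120)&(P[:,1]<-200)&(P[:,2]>100)&(P[:,0]>300)]; print('yel',np.median(q,0))
print(env.job_done())
"
```

```text
grasp [455.1 101.6 287.2] rel [ 0.1 -0.   0. ] F [ 0.1  0.7 -0.3] j [0.08 0.2  1.85 0.   1.08 0.19] t 18.625 0.7916051608503731 0.0
[[434.  97. 109.]
 [450. 107. 135.]
 [473. 112. 147.]]
beaker 816 [[422.0, 69.0, 60.0], [488.0, 135.0, 88.0]]
yel [ 425.12648995 -257.91128522  162.85223126]
the job is handed in; nothing more can be done
None
```

The blue dipper is off its hook without forcing and stands upright and released in the beaker; the beaker and yellow dipper measured where they started, and the job is handed in at about 19 s, verdict not shown.

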